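# Screw the cap onto the sample jar

### The job

Pick up the white screw cap from the worktop, set it level over the threaded neck of the clamped jar, and screw it on until it is fully home against the end of the thread, then let go. Its thread is blocked if you simply turn it forward: press lightly, turn it backward (counter-clockwise from above) until you feel the thread start drop in, then screw it forward (clockwise). Be gentle - never press or twist the cap hard against the jar - and leave the small dropper bottle, vial and brass weight where they stand.

Things in the scene. Friction and masses are not known exactly. Their poses are not given: they have to be found in the camera images.
- cap: white ribbed round screw cap, 55 mm outer diameter, 32 mm tall, about 50 g, standing closed end up on the worktop. Origin: centre of the open lower rim, z up. Inside 50 mm wide, 27 mm deep; three inward lugs at the lower rim (6 mm along the circle, 4 mm high, inward to 20.5 mm radius) at 0, 120, 240 degrees from its x axis. Grip across the diameter, any yaw; fingers need not go below the rim.
- jar: short white wide-mouth jar, 76 mm diameter, held upright by three aluminium jaws (out to 50 mm radius, up to 47 mm height) on a fixed 112x112x10 mm steel plate. The rubber-lined jaws let it twist about 11 degrees per Nm, springing back. Origin: centre of the plate's underside on the worktop; z up along the jar's axis. Its yaw does not tell where the thread starts lie.
- jar_shoulder (a point): point on the jar's axis at the foot of the neck, 75 mm above the worktop. Height of the cap's lower rim over it: about 11 mm when home, 15 to 19 mm with the lugs in the entry, 18 to 26 mm with the lugs resting on the ribs, up to 29 mm on a stop peg.
- jar_mouth (a point): centre of the open mouth of the neck, 38 mm above the shoulder. The neck is a 39 mm diameter tube with a bevelled mouth edge (4 mm wide, 3.5 mm high) that centres the cap; the cap's lugs then have 1 mm radial clearance round it.
- thread_top (a point): point on the jar's axis level with the top of the thread starts, 26 mm above the shoulder. Right-hand thread, 46 mm outer diameter, three starts 120 degrees apart at angles that differ every time and are not reported. Ribs 4 mm thick fall 9.5 mm per 120 degrees clockwise (from above); groove between ribs 5.5 mm. A 3.5 mm high stop peg stands on the lower rib 32 degrees counter-clockwise of every start.
- cap_home (a point): where the cap's origin is when home, 11 mm above the shoulder. Lugs set on a rib are blocked clockwise by a stop peg; turned counter-clockwise (90 degrees at most) they climb the rib to its start, drop about 8 mm off its end and stop against the next peg. From there clockwise they run in under the rib, the cap falling 1 mm per 12.6 degrees, until after 70 to 85 degrees a solid end stops them.
- dropper: small brown dropper bottle with a white collar and black tip, 33 mm diameter, 94 mm tall, standing on the worktop behind the jar (farther from the robot); bystander. Origin: centre of its underside.
- vial: small clear glass vial with a white cap, 21 mm diameter, 50 mm tall, standing on the worktop to the right of the jar; bystander. Origin: centre of its underside.
- weight: small brass balance weight with a knob, 23 mm diameter, 39 mm tall, standing on the worktop behind the space between cap and jar; bystander. Origin: centre of its underside.
There are look-alikes about, which are no part of the job. Of the things that look like the cap, take the one that is nearest to the robot's base at the start.

How it is judged:
By the outcome, as a careful person would: the job done as asked, in the order asked, and still so for the second after the job is handed in, with the robot touching nothing.
It also fails if it takes over 64 s, if anything falls off the work surface, if the arm or the gripper's body presses on something with over 40 N, if the wrist force passes 120 N, or if a joint passes its speed limit or range.

### The arm

A 6-joint arm with a two-finger parallel gripper is mounted at the origin on a cart in front of the work surface, level with it; the furniture and walls round the work are solid. World frame = base frame: x ahead of the robot, y to its left, z up, the work surface at z = 0. Lengths are in m, angles in degrees, forces in N, time in s.
With the tool pointing down it reaches from about 0.4 to 0.825 m from the base axis. Payload 7 kg.
Tool frame: the origin (TCP) lies on the centre line of the jaws, within the pads' length; the fingertips stand 14 mm ahead of it and the grasp point (between the pads) lies 5 mm behind it; z points along the fingers, x is the direction in which the jaws open and shut, and the axes are right-handed (so a half turn about z gives the same grasp; the last joint's range is limited). The gripper opens to 88 mm and grips with 3 to 60 N. Pads are 19 mm wide; open, the fingers measure 130 mm over their backs; the gripper's body (78 mm by 193 mm) begins 47 mm behind the grasp point.
Start: joints at [-57.405, 20.546, 0.682, 0, -70.136, -16.507], TCP at [0.187, -0.649, 0.241] pointing down, gripper open.
Joint ranges: [-176.03, 176.03], [-82.01, 121.73], [-58.28, 71.71], [-173.87, 95.51], [-174.79, -0.11], [-173.66, 173.66]. Speed limits (degrees/s): [136.94, 136.94, 172.46, 180, 180, 180].

### API

Orientations are given as [roll, pitch, yaw] about the fixed x, y, z axes, in that order (R = Rz(yaw) Ry(pitch) Rx(roll)).
In Python, from plant import * gives the robot as it stands.
- The arm moves only by the shell command python3 -m handwheel 'ROWS' [OPENING]. ROWS is JSON, a list of rows, each a list of 2 entries, a list of its own where there are three numbers: the shift along the tool's x, y, z each as a share of 0.2 m, from -1 to 1, then the turn, a rotation vector about the tool's x, y, z each as a share of 360 degrees, from -1 to 1. In form: [[[tx, ty, tz], [ax, ay, az]], ...]. A call has 1 to 5 rows; each row is the pose to reach, as a shift and turn from the pose commanded when the call began, along the tool's axes at that moment, turning the shorter way round; what a row does not reach only later rows make up. A row lasts 1/12 s, in which the tool goes at most 41.7 mm and 7.16 degrees, less where a joint would pass 70% of its speed; a pose out of reach is approached as far as the arm can. A call with a number of a shift or a turn outside -1 to 1 is refused whole. A call with a gripper value outside its range is refused whole. OPENING is the closure, from -1 (fully open) to 1 (shut), set as the call begins (- or left out, the last holds). The fingers move at their own pace and stop on an object; the grip force is fixed at half the most. Time passes only in rows, so rows that repeat a pose let the fingers close. It gives the time, the measured TCP pose, the force and the opening at its end, in the units of the state.
- get_obs(): the state, without advancing time (a new reading comes with each control period).
- snapshot(name): name is "scene" or "side" or "wrist"; returns a dict with "color" (420x560x3 uint8, red, green, blue), "z_map" (420x560 float32, m along the optical axis (not along the pixel's ray), 0 where there is no reading), "intrinsics" (3x3 intrinsics, pixels), "rvec" (rotation vector, rad) and "tvec" (3), from world to camera coordinates, as OpenCV has them. Camera axes: x right, y down, z forward; pixel columns grow to the right and rows downward; lengths in m; the calibration is good to about 2 mm. The wrist camera is an equidistant fisheye: a pixel r from the principal point sees the ray r / f radians off the axis. A picture is of the moment at which its call begins.
- close_job(): hands the job in, once; it reports no verdict.
The state is a dict: "clock": time; "joint_pos": joint angles; "qvel": joint speeds; "tau": joint torques, N m; "tool_pos": TCP position; "orientation": TCP orientation; "force": force on the tool from outside, world axes, zero at the start; "moment": the same for the moment, N m; "opening": finger opening in m.
Only numpy, scipy, OpenCV 4.12 (cv2) and the standard library are available. Lean on these libraries where they do the work, as an engineer would, in place of code of your own. Each camera call takes 0.05 s, during which the arm holds its last target. There are 200 camera calls.

## Working session

There is one attempt and no reset: what is moved stays moved. The work goes in short steps, Python scripts to look and compute and a shell command to move; the robot and the scene stay as the last step left them, time stands still between calls to the robot, and variables do not carry over. Pictures are saved under pics/ and viewed, about 8 in all and at most 12, crops included, and the job is handed in when it is done.

```bash
ls; mkdir -p pics
python3 - <<'E'
from plant import *
import cv2,numpy as np
print(get_obs())
for n in("scene","side"):
    s=snapshot(n); np.savez(f"/tmp/{n}.npz",**s); cv2.imwrite(f"pics/{n}0.png",s["color"][:,:,::-1]); print(s["intrinsics"],s["rvec"],s["tvec"])
E
```

```text
pics
{'clock': 0.0, 'joint_pos': array([-5.74037745e+01,  2.05910194e+01,  6.31633312e-01, -2.09989552e-02,
       -7.01362991e+01, -1.65053369e+01]), 'qvel': array([-0.02235752, -0.00096526, -0.06730199,  0.03341658, -0.02388216,
        0.08360233]), 'tau': array([ 1.62617314e-03, -5.82720315e+01,  2.93067920e+01,  6.99747339e+00,
        6.91502384e-03, -1.48123891e-04]), 'tool_pos': array([ 0.18690454, -0.64809617,  0.23960835]), 'orientation': array([-1.79991739e+02, -9.73510455e-02,  1.06083730e+02]), 'force': array([-0.3567889 , -0.81748583,  0.05715592]), 'moment': array([-0.0218981 , -0.01407442, -0.00592742]), 'opening': 0.08774122646336716}
[[404.9016839    0.         282.26701826]
 [  0.         404.9016839  215.76052038]
 [  0.           0.           1.        ]] [ 1.83754952 -0.78456324  0.55974857] [-0.44494457  0.24165806  0.53854903]
[[491.19035966   0.         286.63768284]
 [  0.         491.19035966 207.54775193]
 [  0.           0.           1.        ]] [ 2.02622071 -0.28030447  0.19570885] [-0.60518121  0.12520331  0.96746013]
```

View pics/scene0.png

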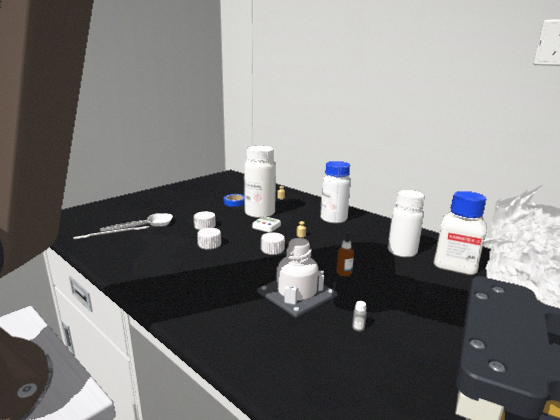

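View pics/side0.png

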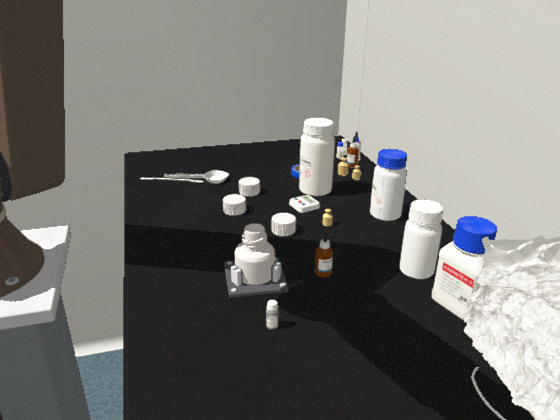

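The scene view has cap-like objects at (209,238), (204,220) and (273,243), the jar at (298,275), the vial at (359,316), the dropper at (345,257) and the weight at (301,230). The side view has the caps at (234,205), (249,186) and (284,224), and the jar at (255,262).

```bash
cat > h.py <<'E'
import cv2,numpy as np
def load(n): return dict(np.load(f"/tmp/{n}.npz"))
def cam(s):
    R=cv2.Rodrigues(s["rvec"])[0]; return s["intrinsics"],R,s["tvec"].ravel()
def cloud(s):
    K,R,t=cam(s); z=s["z_map"]; v,u=np.mgrid[:z.shape[0],:z.shape[1]]
    p=np.stack([(u-K[0,2])/K[0,0]*z,(v-K[1,2])/K[1,1]*z,z],-1)
    w=(p-t)@R; w[z==0]=np.nan; return w
def circ(P):
    A=np.c_[2*P,np.ones(len(P))]; s=np.linalg.lstsq(A,(P**2).sum(1),rcond=None)[0]
    return s[:2],np.sqrt(s[2]+s[:2]@s[:2])
E
python3 - <<'E'
from h import *
for n,pts in(("scene",dict(capA=(209,238),capB=(204,220),capC=(273,243),jar=(298,275),vial=(359,316),drop=(345,257),wt=(301,230))),("side",dict(capA=(234,205),capB=(249,186),capC=(284,224),jar=(255,262),vial=(272,315),drop=(324,257),wt=(327,217)))):
    s=load(n); w=cloud(s); 
    m=((w[...,2]>0.008)&(w[...,2]<0.3)).astype(np.uint8)
    nl,lab=cv2.connectedComponents(m)
    for k,(u,v) in pts.items():
        l=lab[v,u]; P=w[lab==l]; z=np.percentile(P[:,2],98)
        T=P[P[:,2]>z-0.004]
        e=(T[:,:2].min(0)+T[:,:2].max(0))/2
        mn,mx=P.min(0),P.max(0)
        # visible side points outline: minEnclosingCircle of top
        c,r=cv2.minEnclosingCircle(T[:,:2].astype(np.float32).reshape(-1,1,2))
        print(n,k,l,len(P),"zmax",z.round(4),"topc",np.round(c,4),round(r,4),"dist",np.hypot(*c).round(3),mn.round(3),mx.round(3))
E
```

```text
scene capA 9 357 zmax 0.0325 topc [0.5327 0.129 ] 0.0278 dist 0.548 [0.506 0.101 0.008] [0.56  0.157 0.033]
scene capB 3 295 zmax 0.0326 topc [0.5934 0.2266] 0.029 dist 0.635 [0.565 0.198 0.008] [0.619 0.255 0.034]
scene capC 10 374 zmax 0.0326 topc [0.625  0.0027] 0.0289 dist 0.625 [ 0.595 -0.025  0.008] [0.653 0.03  0.034]
scene jar 12 2884 zmax 0.1103 topc [ 0.5172 -0.1658] 0.0203 dist 0.543 [ 0.458 -0.224  0.008] [ 0.571 -0.106  0.113]
scene vial 13 291 zmax 0.0498 topc [ 0.5123 -0.3102] 0.0069 dist 0.599 [ 0.502 -0.32   0.008] [ 0.521 -0.299  0.05 ]
scene drop 11 468 zmax 0.0868 topc [ 0.6493 -0.1834] 0.0035 dist 0.675 [ 0.635 -0.2    0.008] [ 0.663 -0.169  0.093]
scene wt 8 89 zmax 0.0375 topc [0.7307 0.0054] 0.0068 dist 0.731 [ 0.719 -0.006  0.008] [0.742 0.015 0.038]
side capA 11 370 zmax 0.0351 topc [0.5351 0.1308] 0.0292 dist 0.551 [0.506 0.101 0.008] [0.561 0.158 0.038]
side capB 10 306 zmax 0.0352 topc [0.5916 0.2276] 0.0297 dist 0.634 [0.565 0.196 0.008] [0.619 0.257 0.036]
side capC 14 434 zmax 0.0347 topc [0.6238 0.004 ] 0.0289 dist 0.624 [ 0.596 -0.026  0.008] [0.65  0.033 0.035]
side jar 15 2939 zmax 0.1121 topc [ 0.5189 -0.1634] 0.0215 dist 0.544 [ 0.458 -0.227  0.008] [ 0.578 -0.105  0.116]
side vial 17 292 zmax 0.0514 topc [ 0.5131 -0.3077] 0.009 dist 0.598 [ 0.503 -0.32   0.008] [ 0.524 -0.299  0.052]
side drop 16 543 zmax 0.0884 topc [ 0.6506 -0.1815] 0.0044 dist 0.675 [ 0.635 -0.2    0.008] [ 0.669 -0.173  0.095]
side wt 13 111 zmax 0.0397 topc [0.7322 0.0088] 0.0084 dist 0.732 [ 0.72  -0.005  0.008] [0.743 0.016 0.041]
```

```bash
cat >> h.py <<'E'
from scipy.spatial.transform import Rotation as Ro
def go(p=None,yaw=None):
    "shares for moving from measured pose to p, tool down at yaw"
    from plant import get_obs
    o=get_obs(); R=Ro.from_euler('xyz',o["orientation"],degrees=True); c=o["tool_pos"]
    print("t",round(o["clock"],2),"p",c.round(4),"rpy",o["orientation"].round(2),"J6",o["joint_pos"][5].round(1),"F",o["force"].round(1),"M",o["moment"].round(2),"op",round(o["opening"],4))
    if p is not None: print("shift",(R.inv().apply(np.array(p)-c)/.2).round(4))
    if yaw is not None: print("turn",((R.inv()*Ro.from_euler('xyz',[180,0,yaw],degrees=True)).as_rotvec(degrees=True)/360).round(5))
E
for i in 1 2 3 4; do
python3 -m handwheel '[[[0.6525,0.549,0],[0,0,0]],[[0.6525,0.549,0],[0,0,0]],[[0.6525,0.549,0],[0,0,0]],[[0.6525,0.549,0],[0,0,0]],[[0.6525,0.549,0],[0,0,0]]]' -1
done
python3 -m handwheel '[[[0,0,0],[0,0,-0.08]],[[0,0,0],[0,0,-0.08]],[[0,0,0],[0,0,-0.08]],[[0,0,0],[0,0,-0.08]],[[0,0,0],[0,0,-0.08]]]'
python3 -c "
from h import *
go((.534,.13,.14),162.4)"
```

```text
clock: 0.52
tool_pos: [0.2577, -0.488, 0.2408]
orientation: [179.9, -0.0, 106.2]
force: [-1.0, 0.3, -0.0]
opening: 0.0875
clock: 0.93
tool_pos: [0.3273, -0.3325, 0.2407]
orientation: [179.9, -0.0, 106.3]
force: [-1.2, -0.2, -0.4]
opening: 0.087
clock: 1.35
tool_pos: [0.3971, -0.1767, 0.2408]
orientation: [179.9, -0.0, 106.4]
force: [-0.8, -0.4, 0.6]
opening: 0.0876
clock: 1.77
tool_pos: [0.4667, -0.0208, 0.2405]
orientation: [179.9, -0.0, 106.3]
force: [0.2, -1.8, -0.5]
opening: 0.0876
clock: 2.18
tool_pos: [0.4642, -0.0253, 0.2403]
orientation: [-180.0, -0.0, 135.2]
force: [0.6, 0.3, -0.6]
opening: 0.0878
t 2.18 p [ 0.4642 -0.0253  0.2403] rpy [-1.7997e+02 -2.0000e-02  1.3524e+02] J6 -66.0 F [ 0.6  0.3 -0.6] M [ 0.03  0.09 -0.03] op 0.0878
shift [0.299  0.7973 0.5012]
turn [-7.000e-05 -7.000e-05 -7.544e-02]
```

```bash
python3 -c "
from plant import *
print(get_obs()['joint_pos'].round(2))"
python3 -m handwheel '[[[0.3,0.797,0],[0,0,0]],[[0.3,0.797,0],[0,0,-0.02]],[[0.3,0.797,0],[0,0,-0.04]],[[0.3,0.797,0],[0,0,-0.06]],[[0.3,0.797,0],[0,0,-0.0754]]]'
python3 -c "
from h import *
go((.534,.13,.14),162.4)
from plant import *
print(get_obs()['joint_pos'].round(2))
s=snapshot('wrist'); np.savez('/tmp/wrist.npz',**s); cv2.imwrite('pics/w1.png',s['color'][:,:,::-1])"
```

```text
[ 2.124e+01  3.500e-01 -2.467e+01 -1.000e-02 -6.502e+01 -6.599e+01]
clock: 2.6
tool_pos: [0.5375, 0.1344, 0.2398]
orientation: [180.0, 0.0, 162.3]
force: [0.2, -0.3, -0.1]
opening: 0.0874
t 2.6 p [0.5375 0.1344 0.2398] rpy [1.7999e+02 3.0000e-02 1.6228e+02] J6 -52.0 F [ 0.2 -0.3 -0.1] M [-0.01  0.01 -0.  ] op 0.0874
shift [ 0.01   -0.0264  0.4991]
turn [ 4.0e-05  8.0e-05 -3.3e-04]
[ 3.431e+01  9.200e+00 -1.484e+01  2.000e-02 -6.593e+01 -5.203e+01]
```

View pics/w1.png

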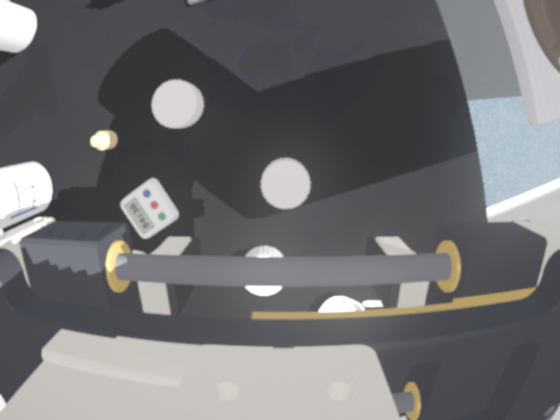

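```bash
cat >> h.py <<'E'
def wray(s,u,v):
    K,R,t=cam(s); x,y=(u-K[0,2])/K[0,0],(v-K[1,2])/K[1,1]; th=np.hypot(x,y)
    d=np.array([x/th*np.sin(th),y/th*np.sin(th),np.cos(th)]); return -R.T@t, R.T@d
def won(s,u,v,z):
    c,d=wray(s,u,v); return c+d*(z-c[2])/d[2]
def wproj(s,P):
    K,R,t=cam(s); p=R@np.array(P)+t; r=np.hypot(p[0],p[1]); th=np.arctan2(r,p[2]); return K[0,2]+K[0,0]*th*p[0]/r, K[1,2]+K[1,1]*th*p[1]/r
E
python3 - <<'E'
from h import *
s=load("wrist"); print(s["intrinsics"],-cam(s)[1].T@cam(s)[2])
for k,p in dict(A=(.534,.13,.032),B=(.5925,.227,.032),C=(.6244,.003,.032),jar=(.518,-.1646,.113)).items(): print(k,np.round(wproj(s,p),1))
g=s["color"].min(2); m=(g>150).astype(np.uint8)
n,l,st,c=cv2.connectedComponentsWithStats(m)
for i in range(1,n):
    if 500<st[i,4]<4000: print(st[i],c[i].round(1),won(s,*c[i],.032).round(4))
E
```

```text
[[325.1922621    0.         282.85117256]
 [  0.         325.1922621  207.64229579]
 [  0.           0.           1.        ]] [0.51808215 0.07195864 0.38327038]
A [285.1 182.3]
B [263.  273.9]
C [172.3 100.6]
jar [206.7 -94.1]
[   0    0   37   52 1585] [15.8 26. ] [ 0.8239 -0.2104  0.032 ]
[ 152   80   52   48 1991] [176.9 103.8] [0.6204 0.0085 0.032 ]
[ 261  158   50   51 1991] [285.2 183.3] [0.5343 0.131  0.032 ]
[   0  161   55  122 3621] [ 22.8 202.7] [0.8964 0.0366 0.032 ]
[ 120  178   59   61 1947] [149.2 208.1] [0.6957 0.109  0.032 ]
[138 281  32  34 849] [153.8 297.1] [0.7426 0.2201 0.032 ]
[397 281  32  27 682] [412.4 294. ] [0.4196 0.3183 0.032 ]
[318 295  65  18 783] [346.8 304.6] [0.5065 0.3014 0.032 ]
```

The wrist view shows the cap at (285,184), which gives world (0.534, 0.131). That agrees with the fixed cameras, so I'm descending.

```bash
python3 -m handwheel '[[[0.008,-0.026,0.2],[0,0,0]],[[0.008,-0.026,0.4],[0,0,0]],[[0.008,-0.026,0.6],[0,0,0]],[[0.008,-0.026,0.7],[0,0,0]],[[0.008,-0.026,0.7],[0,0,0]]]'
python3 -c "
from h import *
go((.534,.1305,.020),162.4)"
```

```text
clock: 3.07
tool_pos: [0.5285, 0.1229, 0.0958]
orientation: [-179.6, -0.4, 161.6]
force: [-1.0, -0.9, -0.1]
opening: 0.0879
t 3.07 p [0.5285 0.1229 0.0958] rpy [-179.64   -0.36  161.63] J6 -52.1 F [-1.  -0.9 -0.1] M [-0.04  0.18 -0.08] op 0.0879
shift [-0.0167  0.0471  0.3788]
turn [-0.001   -0.00101 -0.00214]
```

```bash
python3 -m handwheel '[[[0,0,0],[0,0,0]],[[0,0,0],[0,0,0]],[[0,0,0],[0,0,0]]]'
python3 -c "
from h import *
go((.534,.1305,.020),162.4)"
```

```text
clock: 3.32
tool_pos: [0.5331, 0.1257, 0.1027]
orientation: [179.9, 0.1, 162.0]
force: [-0.6, -0.6, 0.2]
opening: 0.0877
t 3.32 p [0.5331 0.1257 0.1027] rpy [1.7986e+02 1.4000e-01 1.6195e+02] J6 -51.9 F [-0.6 -0.6  0.2] M [ 0.05  0.07 -0.01] op 0.0877
shift [0.0042 0.0231 0.4136]
turn [ 0.0004   0.0004  -0.00124]
```

```bash
python3 -m handwheel '[[[0.003,0.022,0.1],[0,0,0]],[[0.003,0.022,0.2],[0,0,0]],[[0.003,0.022,0.28],[0,0,0]],[[0.003,0.022,0.32],[0,0,0]],[[0.003,0.022,0.32],[0,0,0]]]'
python3 -m handwheel '[[[0,0,0],[0,0,0]],[[0,0,0],[0,0,0]],[[0,0,0],[0,0,0]]]'
python3 -c "
from h import *
go((.534,.1305,.020),162.4)"
```

```text
clock: 3.73
tool_pos: [0.5324, 0.1295, 0.0363]
orientation: [-180.0, -0.0, 162.0]
force: [0.5, -1.0, 0.8]
opening: 0.0877
clock: 3.98
tool_pos: [0.5334, 0.1301, 0.0379]
orientation: [179.9, 0.1, 162.0]
force: [-0.2, -0.1, -0.1]
opening: 0.0876
t 3.98 p [0.5334 0.1301 0.0379] rpy [1.7990e+02 9.0000e-02 1.6203e+02] J6 -52.1 F [-0.2 -0.1 -0.1] M [ 0.06  0.08 -0.02] op 0.0876
shift [-0.0019  0.0026  0.0895]
turn [ 0.00027  0.00025 -0.00102]
```

Good. Now the last 18 mm down, then close.

```bash
python3 -m handwheel '[[[-0.002,0.002,0.03],[0,0,0]],[[-0.002,0.002,0.06],[0,0,0]],[[-0.002,0.002,0.085],[0,0,0]],[[-0.002,0.002,0.088],[0,0,0]],[[-0.002,0.002,0.088],[0,0,0]]]'
python3 -m handwheel '[[[0,0,0],[0,0,0]],[[0,0,0],[0,0,0]],[[0,0,0],[0,0,0]],[[0,0,0],[0,0,0]],[[0,0,0],[0,0,0]]]' 1
python3 -m handwheel '[[[0,0,0],[0,0,0]],[[0,0,0],[0,0,0]],[[0,0,0],[0,0,0]],[[0,0,0],[0,0,0]]]'
python3 -c "
from h import *
go()"
```

```text
clock: 4.4
tool_pos: [0.5327, 0.1296, 0.0182]
orientation: [-179.9, -0.1, 162.0]
force: [-0.6, -0.4, -0.2]
opening: 0.088
clock: 4.82
tool_pos: [0.5332, 0.1299, 0.0191]
orientation: [180.0, 0.0, 162.0]
force: [-0.2, 0.0, -0.9]
opening: 0.0599
clock: 5.15
tool_pos: [0.5332, 0.1299, 0.0191]
orientation: [180.0, 0.0, 162.0]
force: [-0.6, 0.1, 0.9]
opening: 0.0539
t 5.15 p [0.5332 0.1299 0.0191] rpy [1.7999e+02 1.0000e-02 1.6204e+02] J6 -52.1 F [-0.6  0.1  0.9] M [0.1  0.2  0.02] op 0.0539
```

```bash
python3 -m handwheel '[[[0,0,-0.05],[0,0,0]],[[0,0,-0.2],[0,0,0]],[[0,0,-0.4],[0,0,0]],[[0,0,-0.6],[0,0,0]],[[0,0,-0.7],[0,0,0]]]'
python3 -m handwheel '[[[0,0,0],[0,0,0]],[[0,0,0],[0,0,0]]]'
python3 -c "
from h import *
go((.518,-.1645,.160),162)"
```

```text
clock: 5.57
tool_pos: [0.5348, 0.1304, 0.1646]
orientation: [179.8, 0.3, 162.1]
force: [1.0, 1.0, 0.2]
opening: 0.0536
clock: 5.73
tool_pos: [0.5337, 0.1303, 0.1612]
orientation: [179.8, 0.1, 162.0]
force: [-0.6, -0.2, -1.0]
opening: 0.0541
t 5.73 p [0.5337 0.1303 0.1612] rpy [1.7982e+02 1.3000e-01 1.6203e+02] J6 -52.1 F [-0.6 -0.2 -1. ] M [ 0.01  0.16 -0.05] op 0.0541
shift [-0.3801 -1.4263  0.0026]
turn [5.0e-04 3.7e-04 8.0e-05]
```

```bash
python3 -m handwheel '[[[-0.03,-0.12,0],[0,0,0]],[[-0.07,-0.26,0],[0,0,0]],[[-0.11,-0.42,0],[0,0,0]],[[-0.15,-0.58,0],[0,0,0]],[[-0.19,-0.713,0],[0,0,0]]]'
python3 -m handwheel '[[[-0.04,-0.15,0],[0,0,0]],[[-0.08,-0.30,0],[0,0,0]],[[-0.12,-0.45,0],[0,0,0]],[[-0.16,-0.6,0],[0,0,0]],[[-0.18,-0.67,0],[0,0,0]]]'
python3 -m handwheel '[[[-0.01,-0.043,0],[0,0,0]],[[-0.01,-0.043,0],[0,0,0]],[[-0.01,-0.043,0],[0,0,0]],[[-0.01,-0.043,0],[0,0,0]]]'
python3 - <<'E'
from h import *
go((.518,-.1645,.160),162)
from plant import *
for n in("scene","side"):
    s=snapshot(n); np.savez(f"/tmp/{n}.npz",**s); cv2.imwrite(f"/tmp/{n}.png",s["color"][:,:,::-1])
a=cv2.imread("/tmp/scene.png")[150:330,200:400]; b=cv2.imread("/tmp/side.png")[150:330,155:355]
cv2.imwrite("pics/j1.png",cv2.resize(np.hstack([a,b]),None,fx=2,fy=2))
E
```

```text
clock: 6.15
tool_pos: [0.5236, -0.0193, 0.1579]
orientation: [-179.9, -0.1, 162.0]
force: [0.4, -1.0, -0.3]
opening: 0.0539
clock: 6.57
tool_pos: [0.5166, -0.1587, 0.1578]
orientation: [-179.9, -0.2, 161.9]
force: [-0.7, 1.4, -0.3]
opening: 0.0541
clock: 6.9
tool_pos: [0.5173, -0.1641, 0.1586]
orientation: [-180.0, -0.0, 162.1]
force: [-0.7, -0.1, -1.1]
opening: 0.0547
t 6.9 p [ 0.5173 -0.1641  0.1586] rpy [-1.8000e+02 -4.0000e-02  1.6206e+02] J6 -21.0 F [-0.7 -0.1 -1.1] M [0.02 0.06 0.05] op 0.0547
shift [-0.004  -0.0007 -0.0071]
turn [-1.0e-05 -1.2e-04  1.5e-04]
```

View pics/j1.png

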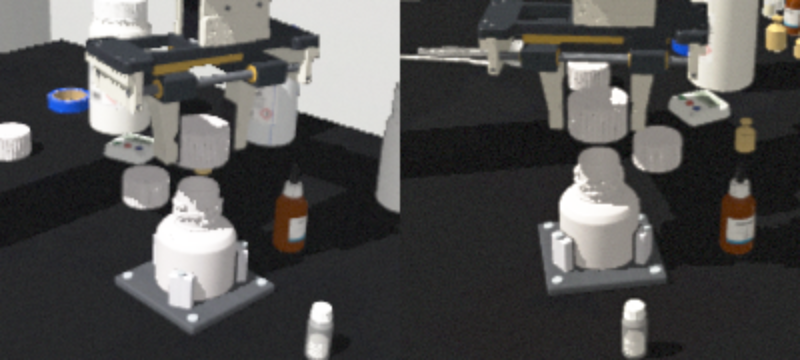

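The picture shows the held cap at about (205,140) in the left crop and (598,113) in the right one, roughly above the neck in both. I'll measure the offset by circle fits.

```bash
cat > off.py <<'E'
from h import *
from scipy.optimize import least_squares
def fit(P,r,c0):
    f=least_squares(lambda c:np.hypot(*(P-c).T)-r,c0,loss='soft_l1',f_scale=.001); return f.x, np.median(abs(f.fun))
for n in("scene","side"):
    s=load(n); w=cloud(s); c0=np.array([.5175,-.164])
    for k,z0,z1,r,lim in(("cap",.145,.165,.0275,.035),("body",.05,.066,.038,.041),("neck",.104,.1095,.0195,.024)):
        q=w[(w[...,2]>z0)&(w[...,2]<z1)&(np.hypot(w[...,0]-c0[0],w[...,1]-c0[1])<lim)]
        q=q[np.hypot(*(q[:,:2]-c0).T)>r-.006]
        for fr in((r,) if 1 else()):
            x,e=fit(q[:,:2],fr,c0); print(n,k,len(q),x.round(4),round(e,5),"zrange",q[:,2].min().round(4),q[:,2].max().round(4))
E
python3 off.py
```

```text
scene cap 319 [ 0.5191 -0.163 ] 0.00084 zrange 0.1451 0.1649
scene body 343 [ 0.5188 -0.1644] 0.00084 zrange 0.05 0.066
scene neck 106 [ 0.5173 -0.1656] 0.00185 zrange 0.104 0.1095
side cap 361 [ 0.5179 -0.161 ] 0.00084 zrange 0.145 0.1649
side body 318 [ 0.5176 -0.1627] 0.00083 zrange 0.05 0.0659
side neck 95 [ 0.5174 -0.1649] 0.00164 zrange 0.1041 0.1095
```

```bash
python3 -m handwheel '[[[-0.003,-0.0085,0.03],[0,0,0]],[[-0.003,-0.0085,0.06],[0,0,0]],[[-0.003,-0.0085,0.09],[0,0,0]],[[-0.003,-0.0085,0.1],[0,0,0]],[[-0.003,-0.0085,0.1],[0,0,0]]]'
python3 -m handwheel '[[[0,0,0.01],[0,0,0]],[[0,0,0.02],[0,0,0]],[[0,0,0.03],[0,0,0]]]'
python3 -m handwheel '[[[0,0,0.01],[0,0,0]],[[0,0,0.02],[0,0,0]],[[0,0,0.02],[0,0,0]]]'
python3 -c "
from h import *
go((.5168,-.1657,.122),162)"
```

```text
clock: 7.42
tool_pos: [0.5169, -0.1665, 0.1379]
orientation: [-180.0, -0.1, 162.0]
force: [-0.1, 0.1, -1.2]
opening: 0.0544
clock: 7.67
tool_pos: [0.5176, -0.1667, 0.1329]
orientation: [180.0, 0.0, 162.0]
force: [0.6, -0.7, -0.9]
opening: 0.0539
clock: 7.92
tool_pos: [0.5172, -0.1666, 0.1285]
orientation: [-180.0, -0.0, 162.0]
force: [-0.8, 1.5, -1.2]
opening: 0.0541
t 7.92 p [ 0.5172 -0.1666  0.1285] rpy [-1.8000e+02 -3.0000e-02  1.6202e+02] J6 -20.8 F [-0.8  1.5 -1.2] M [ 0.05  0.1  -0.04] op 0.0541
shift [0.0035 0.0038 0.0326]
turn [-1.e-05 -9.e-05  7.e-05]
```

```bash
for i in 1 2; do
python3 -m handwheel '[[[0,0,0.01],[0,0,0]],[[0,0,0.01],[0,0,0]]]'; done
python3 -c "
from h import *
go()"
```

```text
clock: 8.08
tool_pos: [0.5173, -0.1666, 0.1267]
orientation: [-180.0, -0.0, 162.0]
force: [-0.1, 0.8, -0.9]
opening: 0.0543
clock: 8.25
tool_pos: [0.5174, -0.1666, 0.1247]
orientation: [-180.0, -0.0, 162.0]
force: [-0.7, 0.7, -0.7]
opening: 0.0542
t 8.25 p [ 0.5174 -0.1666  0.1247] rpy [-1.8000e+02 -1.0000e-02  1.6203e+02] J6 -20.8 F [-0.7  0.7 -0.7] M [0.03 0.13 0.  ] op 0.0542
```

```bash
python3 -m handwheel '[[[0,0,0.007],[0,0,0]],[[0,0,0.007],[0,0,0]]]'
python3 -c "
from h import *
go()"
```

```text
clock: 8.42
tool_pos: [0.5174, -0.1666, 0.1234]
orientation: [-180.0, -0.0, 162.0]
force: [-0.1, 0.4, 0.1]
opening: 0.0536
t 8.42 p [ 0.5174 -0.1666  0.1234] rpy [-1.8000e+02 -1.0000e-02  1.6203e+02] J6 -20.8 F [-0.1  0.4  0.1] M [0.02 0.08 0.03] op 0.0536
```

```bash
for i in 1 2 3; do
python3 -m handwheel '[[[0,0,0.005],[0,0,0]],[[0,0,0.005],[0,0,0]]]' | egrep 'pos|force'; done
```

```text
tool_pos: [0.5174, -0.1666, 0.1224]
force: [0.7, -1.4, -0.9]
tool_pos: [0.5174, -0.1666, 0.1214]
force: [0.1, -0.3, -0.6]
tool_pos: [0.5174, -0.1666, 0.1204]
force: [-0.6, 0.0, -0.9]
```

```bash
for i in 1 2 3; do
python3 -m handwheel '[[[0,0,0.005],[0,0,0]],[[0,0,0.005],[0,0,0]]]' | egrep 'pos|force'; done
```

```text
tool_pos: [0.5174, -0.1666, 0.1194]
force: [-0.5, -0.2, 0.2]
tool_pos: [0.5174, -0.1666, 0.1184]
force: [-0.4, 0.4, -1.9]
tool_pos: [0.5176, -0.1667, 0.1179]
force: [-1.7, 0.8, 3.5]
```

```bash
for i in 1 2 3; do
python3 -m handwheel '[[[0,0,-0.001],[0,0,-0.007]],[[0,0,-0.002],[0,0,-0.0139]],[[0,0,-0.002],[0,0,-0.0139]]]' | egrep 'pos|force|orient'; done
python3 -c "
from h import *
go()"
```

```text
tool_pos: [0.5177, -0.1665, 0.1183]
orientation: [180.0, 0.0, 167.2]
force: [-0.4, 1.9, 2.4]
tool_pos: [0.5177, -0.1665, 0.1186]
orientation: [180.0, 0.0, 172.1]
force: [-0.3, 1.4, 3.3]
tool_pos: [0.5177, -0.1666, 0.119]
orientation: [180.0, 0.0, 177.0]
force: [-0.5, 1.3, 2.8]
t 10.17 p [ 0.5177 -0.1666  0.119 ] rpy [1.8000e+02 3.0000e-02 1.7703e+02] J6 -5.8 F [-0.5  1.3  2.8] M [ 0.58  0.27 -0.01] op 0.0537
```

```bash
for i in 1 2; do
python3 -m handwheel '[[[0,0,-0.001],[0,0,-0.007]],[[0,0,-0.002],[0,0,-0.0139]],[[0,0,-0.002],[0,0,-0.0139]]]' | egrep 'pos|force|orient'; done
python3 -c "
from h import *
go()"
```

```text
tool_pos: [0.5178, -0.1667, 0.1193]
orientation: [-180.0, 0.0, -178.0]
force: [0.7, 1.5, 2.8]
tool_pos: [0.5175, -0.1667, 0.1195]
orientation: [-180.0, -0.0, -173.0]
force: [1.3, 0.0, 0.4]
t 10.67 p [ 0.5175 -0.1667  0.1195] rpy [-179.99   -0.   -173.03] J6 4.2 F [1.3 0.  0.4] M [-0.01 -0.06 -0.  ] op 0.0539
```

```bash
python3 -m handwheel '[[[0,0,0],[0,0,-0.006]],[[0,0,0],[0,0,-0.01]],[[0,0,0],[0,0,-0.01]]]' | egrep 'pos|force|orient'
for i in 1 2; do python3 -m handwheel '[[[0,0,0.005],[0,0,0]],[[0,0,0.01],[0,0,0]],[[0,0,0.01],[0,0,0]]]' | egrep 'pos|force|orient'; done
python3 -c "
from h import *
go()"
```

```text
tool_pos: [0.5172, -0.1668, 0.1194]
orientation: [-180.0, -0.0, -169.5]
force: [-0.7, -0.7, 0.2]
tool_pos: [0.5178, -0.1665, 0.1173]
orientation: [180.0, 0.0, -169.4]
force: [1.1, 0.6, 0.6]
tool_pos: [0.5181, -0.1665, 0.1156]
orientation: [-180.0, 0.1, -169.4]
force: [2.9, 0.6, 0.8]
t 11.42 p [ 0.5181 -0.1665  0.1156] rpy [-1.7999e+02  6.0000e-02 -1.6936e+02] J6 7.8 F [2.9 0.6 0.8] M [ 0.41 -0.7   0.06] op 0.054
```

```bash
for i in 1 2 ; do python3 -m handwheel '[[[-0.002,0,0.005],[0,0,0]],[[-0.002,0,0.008],[0,0,0]],[[-0.002,0,0.008],[0,0,0]]]' | egrep 'pos|force|orient'; done
python3 -c "
from h import *
go()"
```

```text
tool_pos: [0.5181, -0.1665, 0.114]
orientation: [-180.0, 0.0, -169.3]
force: [2.5, 1.6, 0.3]
tool_pos: [0.5174, -0.1666, 0.1118]
orientation: [180.0, -0.1, -169.4]
force: [2.2, -0.3, -0.1]
t 11.92 p [ 0.5174 -0.1666  0.1118] rpy [ 1.7998e+02 -9.0000e-02 -1.6937e+02] J6 7.8 F [ 2.2 -0.3 -0.1] M [ 0.17 -0.09 -0.02] op 0.0538
```

```bash
for i in 1 2 ; do python3 -m handwheel '[[[0,0,0.003],[0,0,0]],[[0,0,0.005],[0,0,0]]]' | egrep 'pos|force|orient'; done
python3 -c "
from h import *
go()"
```

```text
tool_pos: [0.5177, -0.1666, 0.111]
orientation: [180.0, -0.1, -169.4]
force: [-0.5, -0.2, -1.7]
tool_pos: [0.5179, -0.1667, 0.1105]
orientation: [-180.0, -0.1, -169.3]
force: [-3.5, 0.9, 6.8]
t 12.25 p [ 0.5179 -0.1667  0.1105] rpy [-1.7999e+02 -5.0000e-02 -1.6934e+02] J6 7.8 F [-3.5  0.9  6.8] M [0.29 1.35 0.01] op 0.0537
```

```bash
python3 -m handwheel '[[[0.001,0,-0.004],[0,0,0]],[[0.001,0,-0.004],[0,0,0]]]' | egrep 'pos|force|orient'
for i in 1 2 3; do
python3 -m handwheel '[[[0,0,0.001],[0,0,0.007]],[[0,0,0.002],[0,0,0.0139]],[[0,0,0.002],[0,0,0.0139]]]' | egrep 'pos|force|orient'; done
python3 -c "
from h import *
go()"
```

```text
tool_pos: [0.5181, -0.1665, 0.1112]
orientation: [180.0, 0.0, -169.4]
force: [-0.5, 0.3, -1.1]
tool_pos: [0.518, -0.1665, 0.1106]
orientation: [180.0, -0.0, -174.5]
force: [0.1, 0.1, -0.6]
tool_pos: [0.518, -0.1665, 0.1102]
orientation: [180.0, -0.0, -179.4]
force: [0.4, 0.6, -0.9]
tool_pos: [0.518, -0.1665, 0.1099]
orientation: [180.0, -0.0, 175.7]
force: [-1.1, 0.6, -0.9]
t 13.17 p [ 0.518  -0.1665  0.1099] rpy [ 1.8000e+02 -1.0000e-02  1.7566e+02] J6 -7.2 F [-1.1  0.6 -0.9] M [ 0.03  0.11 -0.02] op 0.0537
```

```bash
for i in 1 2 3 4 5; do
python3 -m handwheel '[[[0,0,0.001],[0,0,0.007]],[[0,0,0.002],[0,0,0.0139]],[[0,0,0.002],[0,0,0.0139]]]' | egrep 'pos|force|orient'; done
python3 -c "
from h import *
go()"
```

```text
tool_pos: [0.5181, -0.1665, 0.1095]
orientation: [180.0, -0.0, 170.7]
force: [-1.1, -0.0, 0.2]
tool_pos: [0.518, -0.1666, 0.1091]
orientation: [-180.0, -0.0, 165.7]
force: [-0.3, 0.7, 0.1]
tool_pos: [0.5179, -0.1665, 0.1087]
orientation: [-180.0, -0.0, 160.7]
force: [-0.4, 0.2, -0.7]
tool_pos: [0.5179, -0.1665, 0.1083]
orientation: [-180.0, -0.0, 155.7]
force: [-0.2, 0.4, -0.3]
tool_pos: [0.5175, -0.1665, 0.1077]
orientation: [-180.0, -0.1, 150.7]
force: [-1.0, 0.2, -0.2]
t 14.42 p [ 0.5175 -0.1665  0.1077] rpy [-1.7997e+02 -6.0000e-02  1.5073e+02] J6 -32.1 F [-1.   0.2 -0.2] M [0.16 0.7  0.01] op 0.0539
```

```bash
for i in 1 2 3 4; do
python3 -m handwheel '[[[0,0,0.001],[0,0,0.007]],[[0,0,0.002],[0,0,0.0139]],[[0,0,0.002],[0,0,0.0139]]]' | egrep 'pos|force|orient'
python3 -c "
from h import *
go()"; done
```

```text
tool_pos: [0.5172, -0.1666, 0.1073]
orientation: [-179.9, -0.1, 145.7]
force: [-3.5, 0.2, 0.1]
t 14.67 p [ 0.5172 -0.1666  0.1073] rpy [-1.7995e+02 -8.0000e-02  1.4573e+02] J6 -37.1 F [-3.5  0.2  0.1] M [ 0.17  1.19 -0.03] op 0.0539
tool_pos: [0.5169, -0.1666, 0.1068]
orientation: [-179.9, -0.1, 140.7]
force: [-3.8, 0.2, 0.1]
t 14.92 p [ 0.5169 -0.1666  0.1068] rpy [-1.7993e+02 -1.0000e-01  1.4072e+02] J6 -42.1 F [-3.8  0.2  0.1] M [0.18 1.81 0.05] op 0.0542
tool_pos: [0.5167, -0.1665, 0.1064]
orientation: [-179.9, -0.1, 135.7]
force: [-4.9, 1.4, 2.2]
t 15.17 p [ 0.5167 -0.1665  0.1064] rpy [-1.7990e+02 -1.2000e-01  1.3573e+02] J6 -47.1 F [-4.9  1.4  2.2] M [0.39 2.15 0.08] op 0.0539
tool_pos: [0.5165, -0.1664, 0.106]
orientation: [-179.9, -0.1, 130.7]
force: [-6.0, 1.7, 2.5]
t 15.42 p [ 0.5165 -0.1664  0.106 ] rpy [-1.7989e+02 -1.3000e-01  1.3072e+02] J6 -52.1 F [-6.   1.7  2.5] M [0.77 2.38 0.09] op 0.0538
```

```bash
python3 -m handwheel '[[[0.0044,-0.0028,-0.001],[0,0,0]],[[0.0044,-0.0028,-0.001],[0,0,0]]]' | egrep 'pos|force|orient'
for i in 1 2; do
python3 -m handwheel '[[[0,0,0.001],[0,0,0.004]],[[0,0,0.0015],[0,0,0.0083]],[[0,0,0.0015],[0,0,0.0083]]]' | egrep 'pos|force|orient'
python3 -c "
from h import *
go()"; done
```

```text
tool_pos: [0.5167, -0.1661, 0.1064]
orientation: [-180.0, -0.0, 130.8]
force: [-4.0, 0.1, -0.2]
tool_pos: [0.5164, -0.1661, 0.106]
orientation: [-180.0, -0.1, 127.7]
force: [-4.4, 1.7, -0.1]
t 15.83 p [ 0.5164 -0.1661  0.106 ] rpy [-1.7995e+02 -6.0000e-02  1.2767e+02] J6 -55.2 F [-4.4  1.7 -0.1] M [0.76 1.78 0.09] op 0.0543
tool_pos: [0.5162, -0.1661, 0.1056]
orientation: [-179.9, -0.1, 124.7]
force: [-5.0, 3.2, 0.2]
t 16.08 p [ 0.5162 -0.1661  0.1056] rpy [-1.7993e+02 -7.0000e-02  1.2468e+02] J6 -58.2 F [-5.   3.2  0.2] M [0.82 2.06 0.09] op 0.0543
```

```bash
python3 -m handwheel '[[[0.0045,-0.002,0],[0,0,0]],[[0.0045,-0.002,0],[0,0,0]]]' | egrep 'pos|force|orient'
for i in 1 2 3; do
python3 -m handwheel '[[[0,0,0.0006],[0,0,0.004]],[[0,0,0.0011],[0,0,0.0083]],[[0,0,0.0011],[0,0,0.0083]]]' | egrep 'orient'
python3 -c "
from h import *
go()"; done
```

```text
tool_pos: [0.5165, -0.1656, 0.106]
orientation: [180.0, 0.0, 124.7]
force: [-2.4, 0.6, -0.8]
orientation: [180.0, -0.0, 121.6]
t 16.5 p [ 0.5163 -0.1656  0.1058] rpy [179.99  -0.   121.65] J6 -61.3 F [-4.   2.1  0. ] M [0.67 1.25 0.12] op 0.0536
orientation: [180.0, -0.0, 118.7]
t 16.75 p [ 0.5162 -0.1655  0.1056] rpy [ 1.8000e+02 -1.0000e-02  1.1869e+02] J6 -64.2 F [-4.5  3.3  1.3] M [1.2  1.54 0.14] op 0.0543
orientation: [-180.0, -0.0, 115.7]
t 17.0 p [ 0.516  -0.1653  0.1056] rpy [-1.7999e+02 -2.0000e-02  1.1572e+02] J6 -67.2 F [-5.4  4.4  3.5] M [1.57 1.98 0.39] op 0.0544
```

```bash
python3 -m handwheel '[[[0.005,-0.002,-0.0015],[0,0,0]],[[0.005,-0.002,-0.0015],[0,0,0]],[[0.005,-0.002,-0.0015],[0,0,0]]]' | egrep 'orient'
python3 -c "
from h import *
go()"
python3 -m handwheel '[[[0,0,0],[0,0,0.003]],[[0,0,0],[0,0,0.0056]],[[0,0,0],[0,0,0.0056]]]' | egrep 'orient'
python3 -c "
from h import *
go()"
```

```text
orientation: [180.0, 0.0, 115.7]
t 17.25 p [ 0.5158 -0.165   0.1058] rpy [1.7997e+02 2.0000e-02 1.1574e+02] J6 -67.3 F [-2.6  1.4  1.5] M [0.58 0.97 0.32] op 0.0538
orientation: [180.0, 0.0, 113.6]
t 17.5 p [ 0.5156 -0.1649  0.1058] rpy [179.98   0.   113.59] J6 -69.4 F [-2.6  2.8  2.7] M [1.08 1.11 0.44] op 0.0541
```

```bash
python3 -m handwheel '[[[0.003,-0.0015,-0.001],[0,0,0.003]],[[0.003,-0.0015,-0.001],[0,0,0.0056]],[[0.003,-0.0015,-0.001],[0,0,0.0056]]]' | egrep 'orient'
python3 -c "
from h import *
go()
from plant import *
for n in('scene','side'):
    s=snapshot(n); np.savez(f'/tmp/{n}.npz',**s); cv2.imwrite(f'/tmp/{n}.png',s['color'][:,:,::-1])
a=cv2.imread('/tmp/scene.png')[170:330,220:400]; b=cv2.imread('/tmp/side.png')[170:330,165:345]
cv2.imwrite('pics/j2.png',cv2.resize(np.hstack([a,b]),None,fx=2.2,fy=2.2))"
```

```text
orientation: [180.0, 0.0, 111.6]
t 17.75 p [ 0.5154 -0.1646  0.1059] rpy [1.7996e+02 3.0000e-02 1.1157e+02] J6 -71.5 F [ 0.2 -0.  -0.8] M [0.15 0.06 0.6 ] op 0.0539
```

View pics/j2.png

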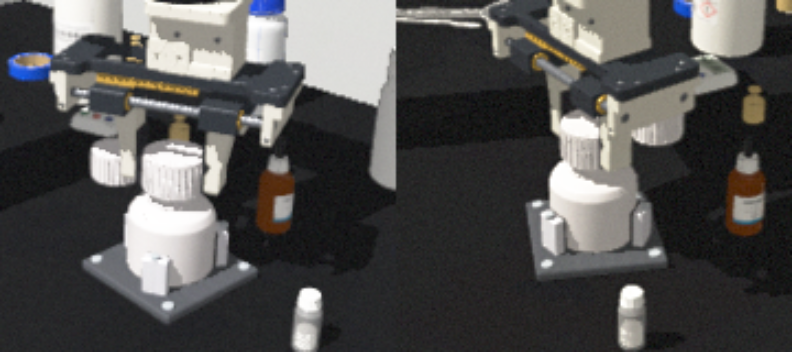

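The cap sits level and low on the jar in both crops. Forces are near zero and the end-stop torque rises at the clamp's stiffness, so I'll ease the twist by 5°, release and retreat.

```bash
python3 -m handwheel '[[[0,0,0],[0,0,-0.006]],[[0,0,0],[0,0,-0.0139]],[[0,0,0],[0,0,-0.0139]]]' | egrep 'orient'
python3 -c "
from h import *
go()"
python3 -m handwheel '[[[0,0,0],[0,0,0]],[[0,0,0],[0,0,0]],[[0,0,0],[0,0,0]],[[0,0,0],[0,0,0]],[[0,0,0],[0,0,0]]]' -1
python3 -m handwheel '[[[0,0,0],[0,0,0]],[[0,0,0],[0,0,0]],[[0,0,-0.05],[0,0,0]],[[0,0,-0.15],[0,0,0]],[[0,0,-0.3],[0,0,0]]]'
python3 -m handwheel '[[[0,0,-0.15],[0,0,0]],[[0,0,-0.3],[0,0,0]],[[0,0,-0.5],[0,0,0]],[[0,0,-0.5],[0,0,0]],[[0,0,-0.5],[0,0,0]]]'
python3 - <<'E'
from h import *
go()
from plant import *
for n in('scene','side'):
    s=snapshot(n); np.savez(f'/tmp/{n}.npz',**s); cv2.imwrite(f'/tmp/{n}.png',s['color'][:,:,::-1])
    w=cloud(s); m=np.hypot(w[...,0]-.518,w[...,1]+.165)<.022; z=w[m][:,2]; z=z[(z>.1)&(z<.13)]; print(n,"top z",np.median(z),len(z))
    T=w[m&(w[...,2]>.112)&(w[...,2]<.126)]; A=np.c_[T[:,:2]-[.518,-.165],np.ones(len(T))]; print("plane",np.linalg.lstsq(A,T[:,2],rcond=None)[0].round(4))
    m=((w[...,2]>0.008)&(w[...,2]<0.3)).astype(np.uint8); _,l=cv2.connectedComponents(m)
    for k,c in dict(vial=(.5127,-.309),drop=(.65,-.1825),wt=(.7315,.007)).items():
        q=w[(np.hypot(w[...,0]-c[0],w[...,1]-c[1])<.03)&(m>0)&(w[...,2]<.1)]; print(k,len(q),q.min(0).round(3),q.max(0).round(3))
a=cv2.imread('/tmp/scene.png')[170:330,220:400]; b=cv2.imread('/tmp/side.png')[170:330,165:345]
cv2.imwrite('pics/j3.png',cv2.resize(np.hstack([a,b]),None,fx=2.2,fy=2.2))
E
```

```text
orientation: [180.0, 0.0, 116.8]
t 18.1 p [ 0.5155 -0.1647  0.1059] rpy [1.7996e+02 3.0000e-02 1.1675e+02] J6 -66.3 F [ 1.  -1.1 -1.3] M [-0.1  -0.23  0.24] op 0.0539
clock: 18.52
tool_pos: [0.5149, -0.1646, 0.1058]
orientation: [180.0, -0.0, 116.6]
force: [-1.1, 1.3, -0.5]
opening: 0.082
clock: 18.93
tool_pos: [0.5133, -0.1644, 0.1649]
orientation: [-179.8, -0.1, 116.6]
force: [0.3, -0.3, 0.0]
opening: 0.0878
clock: 19.35
tool_pos: [0.5162, -0.1647, 0.2693]
orientation: [179.7, 0.2, 116.6]
force: [-0.2, 0.3, -0.9]
opening: 0.0877
t 19.35 p [ 0.5162 -0.1647  0.2693] rpy [1.7969e+02 1.6000e-01 1.1664e+02] J6 -66.4 F [-0.2  0.3 -0.9] M [ 0.06  0.07 -0.02] op 0.0877
scene top z 0.11764792066970314 194
plane [ 0.0041 -0.0044  0.1176]
vial 291 [ 0.502 -0.32   0.008] [ 0.52  -0.299  0.051]
drop 465 [ 0.635 -0.2    0.008] [ 0.662 -0.168  0.092]
wt 91 [ 0.72  -0.006  0.008] [0.742 0.015 0.039]
side top z 0.11907033387246355 216
plane [-0.0036  0.01    0.1191]
vial 287 [ 0.503 -0.32   0.008] [ 0.523 -0.301  0.053]
drop 544 [ 0.635 -0.201  0.008] [ 0.669 -0.174  0.096]
wt 110 [ 0.72  -0.005  0.008] [0.744 0.018 0.04 ]
```

View pics/j3.png

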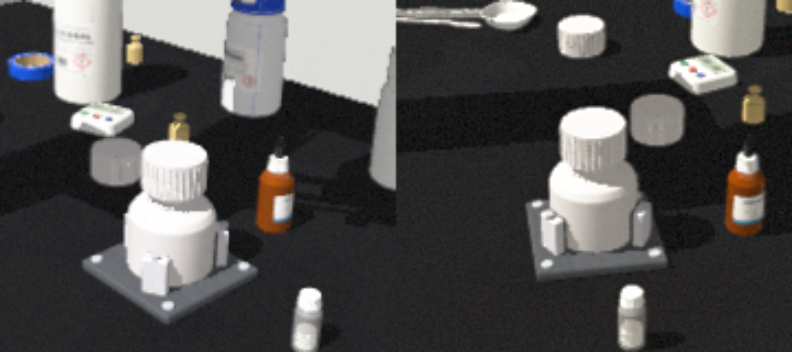

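```bash
python3 -c "
from plant import *
print(close_job())"
```

```text
the job is handed in; nothing more can be done
None
```

I screwed the cap home on the jar and let go, then handed the job in at about 19.5 s of the 64 s allowed. The hand-in gives no verdict, so success rests on the checks below.

- **Cap choice:** I picked the nearest of the three look-alikes, at about (0.534, 0.130). Both fixed cameras and the wrist camera put it there.
- **Thread:** Pressing with about 3 N, I turned it backward about 29°. The upward force vanished and the cap then lowered freely by about 8 mm. I then screwed it forward about 75° to the solid end.
- **End stop:** Torque rose to 0.6 Nm at close to the clamp's own stiffness, which points to the end stop and not a jam. I eased the twist back 5° before opening the gripper.
- **Forces:** The highest I read on the jar was about 8 N. Side forces of up to 7 N built up late in the screwing, because the cap sat slightly off-centre in the grip. I eased these off, and they were near zero at the stop.

**Last checks:**
- **Height:** The cap top measures 117.6 mm in the scene view and 119.1 mm in the side view, against 118 mm expected when home. The side camera had read about 2–3 mm high before.
- **Level:** The cap is level to within about 0.6°, by plane fits to its top face.
- **Bystanders:** The vial, dropper and weight are where they were, within measurement noise.
- **Robot:** The gripper is open and well above the jar, touching nothing.

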